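# Tip the bench meter onto its back in the taped outline

### The job

The large standing multimeter has to lie screen up inside the taped outline for the overhead reading. Without gripping or lifting it, push it low down so that it slides upright along the bench until its foot stands across the tape at the near end, back edge inside the outline, then push its face high up so that it topples backwards and lands wholly inside the tape, on its back. It must land there rather than be dragged in lying down, and the other things on the bench are to be left where they are.

Things in the scene. Friction and masses are not known exactly. Their poses are not given: they have to be found in the camera images.
- meter: the large multimeter, a plain blue block 50 mm thick (x), 80 wide (y), 160 tall (z), 0.3 to 0.54 kg, centre of mass at mid-height, standing on its foot. Origin: centre of its underside. Own +z runs to its top; the face with screen and dial looks to own -x and is the side to push; its back looks to own +x, towards the outline. Pushed within 15 mm of the bench it slides upright
- heel (a point): middle of the meter's lower back edge: 25 mm along the meter's +x from its origin. Pushed in its top 40 mm, the meter tips over this edge and falls by itself past about 17 degrees (some 45 mm of push at 140 mm height). On its back it reaches 160 mm on from this edge, which may slip some millimetres in the fall
- heel_left (a point): lower back corner of the meter at its own +y (25, 40, 0 mm from its origin)
- heel_right (a point): lower back corner at its own -y (25, -40, 0 mm)
- top_left (a point): upper back corner at its own +y (25, 40, 160 mm)
- top_right (a point): upper back corner at its own -y (25, -40, 160 mm)
- outline: rectangle of flat black tape on the bench, no obstacle: 220 mm (x) by 150 mm (y) inside the tape, tape 15 mm wide. Origin: its centre, on the bench. Its near end, where the meter stands outside, is at own -x. At the start the meter's back faces the outline's +x within 5 degrees, nearly on its long centre line, the heel 20 to 55 mm short of the near end's inner edge
- pocket_meter: smaller standing meter of the same make, 32 x 56 x 115 mm: a bystander, origin at its underside
- spray_can: standing can, 52 mm across, 140 mm tall: a bystander, origin at its underside
- fuse_carton: small standing carton 45 x 60 x 90 mm: a bystander, origin at its underside
- tape_roll: roll of tape lying flat, 68 mm across, 19 mm high: a bystander, origin at its underside
- screw_jar: closed jar, 48 mm across, 50 mm high: a bystander, origin at its underside
- screwdriver: screwdriver lying on the bench, 180 mm long: a bystander, origin at its underside
- adapter: plug adapter, 70 x 50 x 32 mm with a short metal stub: a bystander, origin at its underside
Mind the look-alikes: they are no part of the job. Leave any pink look-alike of the meter alone.

How it is judged:
On the way:
1. the meter stands upright with the lower back edge of its foot inside the near end of the outline (angle between meter's own z axis and vertical below 0.12 rad and x of heel in the frame of outline between -0.113 and -0.02 m and y of heel in the frame of outline between -0.06 and 0.06 m), for 0.2 s.
At the end, for the whole second after the job is handed in: the meter lies flat on its back, screen up (within 6 degrees), at rest, with all four corners of its back inside the inner edges of the tape (3 mm of tape may be covered) (angle between meter's own x axis and vertical above 3.04 rad and linear speed of meter below 0.01 m/s and angular speed of meter below 0.1 rad/s and x of heel_left in the frame of outline between -0.113 and 0.113 m and y of heel_left in the frame of outline between -0.078 and 0.078 m and x of heel_right in the frame of outline between -0.113 and 0.113 m and y of heel_right in the frame of outline between -0.078 and 0.078 m and x of top_left in the frame of outline between -0.113 and 0.113 m and y of top_left in the frame of outline between -0.078 and 0.078 m and x of top_right in the frame of outline between -0.113 and 0.113 m and y of top_right in the frame of outline between -0.078 and 0.078 m); the robot touches nothing.
It fails at once if the meter is lifted or tipped forwards: its lower back edge rises more than 20 mm off the bench (height (world z) of heel above 0.02 m).
It fails at once if the meter is straddled by the gripper, as for a grasp (x of the grasp point in the frame of meter between -0.018 and 0.018 m and y of the grasp point in the frame of meter between -0.04 and 0.04 m and z of the grasp point in the frame of meter below 0.155 m).
It fails at once if the meter lies down outside the outline, with any corner of its back more than 3 mm beyond the inner edge of the tape (angle between meter's own z axis and vertical above 1.45 rad and not (x of heel_left in the frame of outline between -0.113 and 0.113 m and y of heel_left in the frame of outline between -0.078 and 0.078 m and x of heel_right in the frame of outline between -0.113 and 0.113 m and y of heel_right in the frame of outline between -0.078 and 0.078 m and x of top_left in the frame of outline between -0.113 and 0.113 m and y of top_left in the frame of outline between -0.078 and 0.078 m and x of top_right in the frame of outline between -0.113 and 0.113 m and y of top_right in the frame of outline between -0.078 and 0.078 m)).
It fails at once if a bystander is moved more than 15 mm or knocked over (distance of any of pocket_meter, spray_can, fuse_carton, tape_roll, screw_jar, screwdriver, adapter from where it was at the start of the episode above 0.015 m or angle between any of pocket_meter, spray_can, fuse_carton, tape_roll, screw_jar, screwdriver, adapter's own z axis and vertical above 0.5 rad).
It also fails if it takes over 48 s, if anything falls off the work surface, if the arm or the gripper's body presses on something with over 40 N, if the wrist force passes 120 N, or if a joint passes its speed limit or range.

### The arm

A 6-joint arm with a two-finger parallel gripper is mounted at the origin on the work surface. World frame = base frame: x ahead of the robot, y to its left, z up, the work surface at z = 0. Lengths are in m, angles in rad, forces in N, time in s.
With the tool pointing down it reaches from about 0.375 to 0.975 m from the base axis. Payload 3.8 kg.
Tool frame: the origin (TCP) lies midway between the tips of the shut fingers; the grasp point (between the pads) lies 19 mm behind it; z points along the fingers, y is the line along which they close (so a half turn about z gives the same grasp; the last joint's range is limited). The gripper opens to 85 mm and grips with 20 to 120 N. Pads are 22 mm wide; open, the fingers measure 114 mm over their backs; the gripper's body (76 mm by 85 mm) begins 54 mm behind the grasp point. The pads swing forward as they close: fully open they stand 13 mm farther back than shut.
Start: joints at [-1.206, 0.264, 1.604, -0, 1.274, -0.037], TCP at [0.264, -0.621, 0.204] pointing down, gripper open.
Joint ranges: [-2.63, 2.63], [-0.94, 2.18], [0.31, 2.57], [-1.31, 4.45], [0, 2.66], [-2.55, 2.55]. Speed limits (rad/s): [2.57, 2.57, 3.14, 3.14, 3.14, 3.14].

### API

Orientations are given as a rotation vector (axis times angle).
In Python, from workcell import bot gives the robot as it stands.
- The arm moves only by the tool servo_tool, never from a script. Its argument "series" is a list of rows, each a list of 7 numbers: the shift along the world's x, y, z in units of 0.15 m (1.0 is 0.15 m), then the turn, a rotation vector about the world's x, y, z in units of 180 degrees (1.0 is 180 degrees), then the closure, from 0 (fully open) to 1 (shut). A call has 1 to 20 rows; each row is the pose to reach, as a shift and turn from the pose commanded when the call began, turning the shorter way round; what a row does not reach only later rows make up. A row lasts 1/10 s, in which the tool goes at most 50 mm and 8.59 degrees, less where a joint would pass 70% of its speed; a pose out of reach is approached as far as the arm can. A call with a number of a shift or a turn outside -1 to 1 is refused whole. A call with a gripper value outside its range is refused whole. The fingers move at their own pace and stop on an object; "newtons" is the grip in N (left out, the last holds). Time passes only in rows, so rows that repeat a pose let the fingers close. It gives the time, the measured TCP pose, the force, the opening and the grip force at its end, in the units of the state.
- bot.read_state(): the state, without advancing time (a new reading comes with each control period).
- bot.read_camera(name): name is "scene" or "top" or "wrist"; returns the picture (480x640x3 uint8, red, green, blue); there is no depth.
- bot.camera_info(name): a dict with "vertical_fov" (degrees; the focal length in pixels is half the picture's height over the tangent of half this angle, whatever the lens; pixels are square), "cx", "cy" (the principal point, pixels), "R" (3x3) and "t" (3): a world point X has camera coordinates R X + t. Camera axes: x right, y down, z forward; pixel columns grow to the right and rows downward; lengths in m; the calibration is good to about 2 mm. The wrist camera is an equidistant fisheye: a pixel r from the principal point sees the ray r / f radians off the axis. A picture is of the moment at which its call begins: read the wrist's pose just before it. camera_info takes no time and is no camera call; for the wrist camera it gives the pose at the moment of the call.
- bot.finish_job(): hands the job in; it is judged then, once.
Trained networks look in the newest picture that a camera, given by its name, has taken for a name from the list of things; names that differ only in an ending like _2 or _b are one class to them, and where a whole thing is asked for, a point or a joint stands for the part that bears it (a point fixed in the world has none). Each returns a list of dicts, best first, with "score" (0 to 1); they miss things now and then, are a little off and sometimes report something else, mostly with a low value. They report only what shows in the picture. A call takes as long as a camera call. They do not tell look-alikes from the thing itself.
- bot.recognise(target, camera): "box" ([left, top, right, bottom] as shares, 0 to 1, of the picture: columns of its width, rows of its height, round what is visible of it).
- bot.trace(target, camera): "mask" (480x640 bool, what is visible of it) and "box" ([left, top, right, bottom] as shares, 0 to 1, of the picture: columns of its width, rows of its height, round what is visible of it).
- bot.mark_of(target, camera): "at" ([row, column] as shares, 0 to 1, of the picture: columns of its width, rows of its height: a listed point, or the origin of a listed thing).
The state is a dict: "time": time; "q": joint angles; "joint_vel": joint speeds; "joint_torque": joint torques, N m; "tool_pos": TCP position; "tcp_rot": TCP orientation; "wrist_force": force on the tool from outside, world axes, zero at the start; "torque": the same for the moment, N m; "width": opening from 0.0 (shut) to 1.0 (fully open); "grip_force": force on a finger pad.
Only numpy, scipy, OpenCV 4.12 (cv2) and the standard library are available. Lean on these libraries where they do the work, as an engineer would, in place of code of your own. Each camera call takes 0.05 s, during which the arm holds its last target. There are 200 camera calls.

## Working session

There is one attempt and no reset: what is moved stays moved. The work goes in short steps, Python scripts to look and compute and a tool call to move; the robot and the scene stay as the last step left them, time stands still between calls to the robot, and variables do not carry over. Pictures are saved under pics/ and viewed, at most 10 in all, crops included, and the job is handed in when it is done.

Besides the shell and the picture viewer there is one more tool, called after ">>>" as name([rows], argument=value, ...), one row to a line, values as JSON. servo_tool: Moves the arm, as the interface text tells. Shifts and turns lie within -1 to 1; 1 stands for 0.15 m of shift or 180 degrees of turn. Its arguments: {"type":"object","properties":{"series":{"type":"array","items":{"type":"array","items":{"type":"number"}}},"newtons":{"type":"number"}},"required":["series"]}

```bash
mkdir -p pics; cat > h.py <<'E'
import numpy as np, cv2
from workcell import bot
def ray(info,row,col,z):
    f=240/np.tan(np.radians(info["vertical_fov"])/2); R=np.array(info["R"]);t=np.array(info["t"])
    d=R.T@np.array([(col-info["cx"])/f,(row-info["cy"])/f,1]); c=-R.T@t
    return c+d*(z-c[2])/d[2]
def save(n,img): cv2.imwrite("pics/"+n,cv2.cvtColor(img,cv2.COLOR_RGB2BGR))
E
python3 - <<'E'
from h import *
for cam in ["top","scene"]:
    im=bot.read_camera(cam); save(cam+"0.png",im); i=bot.camera_info(cam)
    print(cam,i["vertical_fov"],(-np.array(i["R"]).T@np.array(i["t"])).round(3))
    for n in ["meter","heel_left","heel_right","top_left","top_right","outline","pocket_meter","spray_can","fuse_carton","tape_roll","screw_jar","screwdriver","adapter"]:
        z=.16 if n[:3]=="top" else 0
        for r in bot.mark_of(n,cam)[:2]:
            a=np.array(r["at"])*[480,640]; print(n,round(r["score"],2),a.round(),ray(i,*a,z).round(3))
E
```

```text
top 57.33082846616699 [0.501 0.053 0.874]
meter 0.95 [327. 316.] [0.424 0.073 0.   ]
meter 0.78 [323. 453.] [ 0.427 -0.196  0.   ]
heel_left 0.88 [301. 444.] [ 0.469 -0.18   0.   ]
heel_left 0.84 [318. 294.] [0.442 0.116 0.   ]
heel_right 0.94 [308. 333.] [0.459 0.039 0.   ]
heel_right 0.58 [336. 403.] [ 0.404 -0.097  0.   ]
top_left 0.86 [325. 288.] [0.442 0.114 0.16 ]
top_left 0.73 [304. 469.] [ 0.469 -0.177  0.16 ]
top_right 0.96 [345. 417.] [ 0.407 -0.091  0.16 ]
top_right 0.74 [218. 372.] [ 0.613 -0.025  0.16 ]
pocket_meter 0.56 [223. 204.] [0.635 0.296 0.   ]
spray_can 0.65 [278. 215.] [0.524 0.272 0.   ]
fuse_carton 0.98 [215. 370.] [ 0.645 -0.039  0.   ]
fuse_carton 0.29 [304. 173.] [0.475 0.355 0.   ]
tape_roll 0.83 [335. 229.] [0.411 0.244 0.   ]
tape_roll 0.3 [279. 215.] [0.521 0.272 0.   ]
screw_jar 0.95 [292. 394.] [ 0.488 -0.083  0.   ]
screwdriver 0.56 [301. 174.] [0.48  0.353 0.   ]
adapter 0.97 [237. 431.] [ 0.597 -0.16   0.   ]
scene 43.623681850808 [1.197 0.089 1.16 ]
meter 0.96 [204. 228.] [ 0.424 -0.197  0.   ]
meter 0.89 [213. 339.] [0.425 0.064 0.   ]
heel_left
[... 172 characters left out ...]
0.42  -0.256  0.   ]
top_left 0.9 [143. 304.] [ 0.358 -0.022  0.16 ]
top_left 0.84 [178. 223.] [ 0.467 -0.179  0.16 ]
top_right 0.94 [183. 326.] [0.46  0.036 0.16 ]
top_right 0.56 [156. 267.] [ 0.402 -0.096  0.16 ]
pocket_meter 0.89 [305. 444.] [0.637 0.303 0.   ]
pocket_meter 0.64 [214. 417.] [0.411 0.246 0.   ]
spray_can 0.97 [254. 425.] [0.517 0.264 0.   ]
fuse_carton 0.91 [294. 279.] [ 0.646 -0.048  0.   ]
tape_roll 0.85 [216. 417.] [0.416 0.245 0.   ]
screw_jar 0.59 [211. 413.] [0.404 0.236 0.   ]
screw_jar 0.57 [232. 276.] [ 0.492 -0.075  0.   ]
screwdriver 0.59 [241. 464.] [0.475 0.351 0.   ]
screwdriver 0.51 [221. 359.] [0.443 0.112 0.   ]
adapter 0.84 [271. 230.] [ 0.6  -0.16  0.  ]
```

View pics/top0.png

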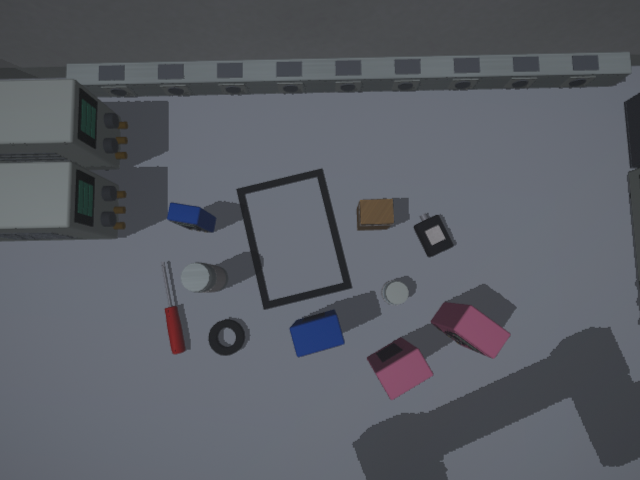

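View pics/scene0.png

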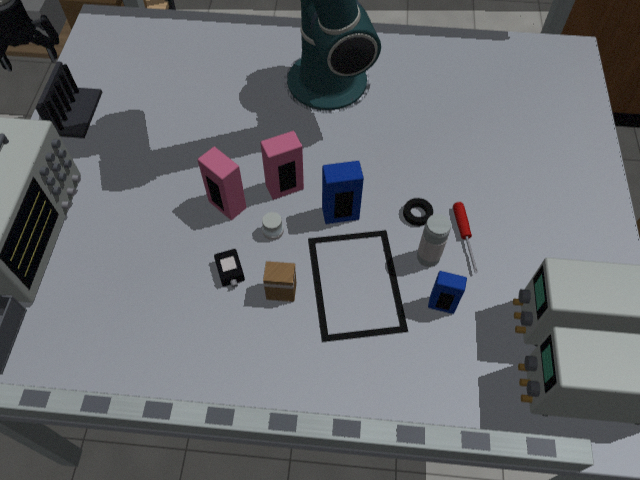

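Candidates in the top view are the large blue block (317,333), pinks (400,367) and (470,330), and the small blue pocket meter (190,217). The large blue one fits: it stands just short of the outline's near end, on its centre line. I'll confirm it in a crop and measure.

```bash
cat >> h.py <<'E'
def outline(im,i):
    # black tape -> ring contour: inner hole quad
    m=(im.max(2)<45).astype(np.uint8)
    cs,hi=cv2.findContours(m,cv2.RETR_CCOMP,cv2.CHAIN_APPROX_NONE)
    k=max((k for k in range(len(cs)) if hi[0][k][3]>=0),key=lambda k:cv2.contourArea(cs[k]))
    P=np.array([ray(i,p[0][1],p[0][0],0)[:2] for p in cs[k]]).astype(np.float32)
    return cv2.minAreaRect(P)
def blue(im,i,z,near=(.45,.08)):
    hsv=cv2.cvtColor(im,cv2.COLOR_RGB2HSV)
    m=cv2.inRange(hsv,(108,120,80),(128,255,255))
    cs,_=cv2.findContours(m,cv2.RETR_EXTERNAL,cv2.CHAIN_APPROX_NONE)
    c=max(cs,key=cv2.contourArea)
    P=np.array([ray(i,p[0][1],p[0][0],z)[:2] for p in c]).astype(np.float32)
    return cv2.minAreaRect(P)
E
python3 - <<'E'
from h import *
im=bot.read_camera("top");i=bot.camera_info("top")
o=outline(im,i);b=blue(im,i,.16)
print("outline",o,cv2.boxPoints(o).round(3).tolist());print("meter",b,cv2.boxPoints(b).round(3).tolist())
save("crop0.png",cv2.resize(im[150:390,220:500],None,fx=2.5,fy=2.5,interpolation=cv2.INTER_CUBIC))
E
```

```text
outline ((0.6022424697875977, 0.11637017875909805), (0.22764837741851807, 0.157584086060524), 12.543647766113281) [[0.4740000069141388, 0.16899999976158142], [0.5080000162124634, 0.014999999664723873], [0.7300000190734863, 0.06400000303983688], [0.6959999799728394, 0.21799999475479126]]
meter ((0.4250425398349762, 0.06900922954082489), (0.04814499244093895, 0.07863258570432663), 14.617279052734375) [[0.3919999897480011, 0.10100000351667404], [0.41200000047683716, 0.02500000037252903], [0.4580000042915344, 0.03700000047683716], [0.43799999356269836, 0.11299999803304672]]
```

View pics/crop0.png

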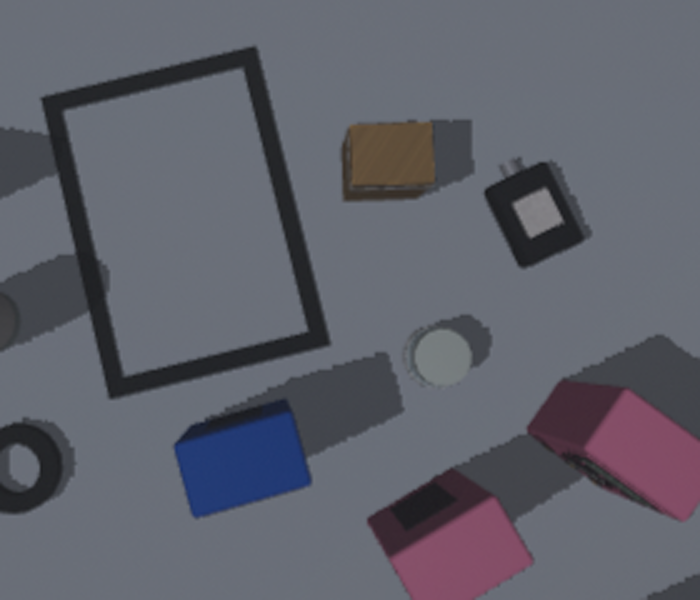

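>>> servo_tool([
  [0.3,0.6,0.9,0,0,0,0.4],
  [0.6,1,0.9,0,0,0,0.4],
  [0.9,1,0.9,0,0,0,0.4],
  [1,1,0.9,0,0,0,0.4],
  [1,1,0.9,0,0,0,0.4],
  [1,1,0.9,0,0,0,0.4],
])

```text
time: 2.05
tool_pos: [0.4184, -0.4692, 0.3431]
tcp_rot: [3.073, 0.633, 0.007]
wrist_force: [-1.0, -0.5, 0.4]
width: 0.602
grip_force: 0.0
```

The crop shows the meter as the large blue block, with the outline directly behind its back. Next I carry the tool over at height and turn it to the push direction, about 13.5°.

>>> servo_tool([
  [0,0.33,0,0,0,-0.027,0.4],
  [0,0.66,0,0,0,-0.054,0.4],
  [0,1,0,0,0,-0.054,0.4],
  [0,1,0,0,0,-0.054,0.4],
])

```text
time: 2.45
tool_pos: [0.4134, -0.3168, 0.3391]
tcp_rot: [-3.118, -0.37, -0.0]
wrist_force: [0.7, -0.6, 0.0]
width: 0.596
grip_force: 0.0
```

```bash
python3 - <<'E'
from h import *
s=bot.read_state();print(s["q"],s["tool_pos"],s["tcp_rot"],s["time"])
E
```

```text
[-7.02753320e-01 -8.50767848e-02  1.73814354e+00  1.53299012e-03
  1.48980772e+00  6.31912154e-01] [ 0.41339704 -0.31676754  0.33912467] [-3.11777956e+00 -3.69624343e-01 -3.83415758e-04] 2.45
```

>>> servo_tool([
  [-0.1,0.33,-0.1,0,0,0,0.4],
  [-0.1,0.66,-0.2,0,0,0,0.4],
  [-0.2,1,-0.2,0,0,0,0.4],
  [-0.2,1,-0.2,0,0,0,0.4],
])

```text
time: 2.85
tool_pos: [0.3823, -0.1683, 0.3081]
tcp_rot: [-3.118, -0.368, 0.002]
wrist_force: [0.4, -0.8, 0.6]
width: 0.598
grip_force: 0.0
```

```bash
python3 - <<'E'
from h import *
s=bot.read_state();print(s["q"],s["tool_pos"],s["tcp_rot"],s["time"])
E
```

```text
[-4.75128284e-01 -2.87807828e-01  1.96175415e+00  7.62984849e-04
  1.46975849e+00  8.60661087e-01] [ 0.38226275 -0.16832742  0.30814901] [-3.11814629e+00 -3.67965746e-01  2.08486238e-03] 2.85
```

>>> servo_tool([
  [0,0.33,0,0.01,-0.04,0,0.4],
  [0,0.66,0,0.02,-0.08,0,0.4],
  [0,1,0,0.03,-0.12,0,0.4],
  [0,1,0,0.04,-0.16,0,0.4],
  [0,1,0,0.04,-0.16,0,0.4],
  [0,1,0,0.04,-0.16,0,0.4],
])

```text
time: 3.45
tool_pos: [0.3839, -0.023, 0.3096]
tcp_rot: [-2.958, -0.341, -0.782]
wrist_force: [0.3, 0.4, 0.7]
width: 0.606
grip_force: 0.0
```

```bash
python3 - <<'E'
from h import *
from scipy.spatial.transform import Rotation as Ro
s=bot.read_state();print(s["q"],s["tool_pos"],s["tcp_rot"],s["time"]); print(Ro.from_rotvec(s["tcp_rot"]).as_matrix().round(3))
E
```

```text
[-0.4327656  -0.7612611   2.30669038  0.33640185  1.19683461  0.84872239] [ 0.38386237 -0.02300746  0.30958407] [-2.95829591 -0.34057067 -0.78189244] 3.45
[[ 0.847  0.228  0.481]
 [ 0.196 -0.974  0.116]
 [ 0.495 -0.004 -0.869]]
```

```bash
cat > ik.py <<'E'
import numpy as np
from scipy.optimize import least_squares
from scipy.spatial.transform import Rotation as Ro
D=[([-1.206,.264,1.604,0,1.274,-.037],[.264,-.621,.204],[0,0,-1]),
([-.70275,-.08508,1.73814,.0015,1.4898,.632],[.4134,-.31677,.33912],[0,0,-1]),
([-.47513,-.28781,1.96175,.0008,1.46976,.8607],[.38226,-.16833,.30815],[0,0,-1]),
([-.43277,-.76126,2.30669,.3364,1.19683,.84872],[.38386,-.02301,.30958],[.481,.116,-.869])]
def wc(q,p):
    e,a1,d1,L2,L3x,L3z,L=p
    r=a1+L2*np.sin(q[1])+L3x*np.sin(q[1]+q[2])+L3z*np.cos(q[1]+q[2])
    z=d1+L2*np.cos(q[1])+L3x*np.cos(q[1]+q[2])-L3z*np.sin(q[1]+q[2])
    c,s=np.cos(q[0]),np.sin(q[0]); return np.array([c*r-s*e,s*r+c*e,z])
def res(p):
    return np.concatenate([wc(q,p)-(np.array(t)-p[6]*np.array(d)) for q,t,d in D])
S=least_squares(res,[.025,0,.4,.4,.4,0,.35]); P=S.x
def solve(t,d):
    w=np.array(t)-P[6]*np.array(d)/np.linalg.norm(d)
    best=least_squares(lambda q:wc(q,P)-w,[np.arctan2(w[1],w[0]),-.3,2.2],bounds=([-2.6,-.94,.31],[2.6,2.18,2.57]))
    return best.x.round(2),np.linalg.norm(best.fun).round(4)
E
python3 - <<'E'
from ik import *
print(P.round(4),np.abs(S.fun).max())
u=np.array([.972,.234,0]);l=np.array([-.234,.972,0]);F=np.array([.401,.063,0])
for th in (0,20,30,40):
  for side in (0,30,-30):
    for b,z in ((.03,.22),(.03,.012),(-.08,.012),(.03,.14)):
      t=F-b*u+[0,0,z]; d=u*np.tan(np.radians(th))+l*np.tan(np.radians(side))-np.array([0,0,1])
      print(th,side,b,z,*solve(t,d))
E
```

```text
[ 2.520e-02 -1.000e-04  2.514e-01  5.119e-01  5.658e-01  8.000e-04
  3.751e-01] 0.00030196385405584225
0 0 0.03 0.22 [ 0.08 -0.35  2.16] 0.0
0 0 0.03 0.012 [ 0.08 -0.1   2.39] 0.0
0 0 -0.08 0.012 [0.12 0.12 2.17] 0.0
0 0 0.03 0.14 [ 0.08 -0.28  2.27] 0.0
0 30 0.03 0.22 [-0.35 -0.18  2.13] 0.0
0 30 0.03 0.012 [-0.35  0.11  2.3 ] 0.0
0 30 -0.08 0.012 [-0.24  0.27  2.1 ] 0.0
0 30 0.03 0.14 [-0.35 -0.09  2.21] 0.0
0 -30 0.03 0.22 [ 0.57 -0.24  2.18] 0.0
0 -30 0.03 0.012 [0.57 0.06 2.36] 0.0
0 -30 -0.08 0.012 [0.5  0.24 2.15] 0.0
0 -30 0.03 0.14 [ 0.57 -0.16  2.27] 0.0
20 0 0.03 0.22 [ 0.   -0.66  2.38] 0.0
20 0 0.03 0.012 [ 0.01 -0.31  2.57] 0.0354
20 0 -0.08 0.012 [ 0.07 -0.09  2.44] 0.0
20 0 0.03 0.14 [ 0.  -0.6  2.5] 0.0
20 30 0.03 0.22 [-0.52 -0.39  2.31] 0.0
20 30 0.03 0.012 [-0.52 -0.04  2.5 ] 0.0
20 30 -0.08 0.012 [-0.34  0.13  2.32] 0.0
20 30 0.03 0.14 [-0.52 -0.3   2.41] 0.0
20 -30 0.03 0.22 [ 0.66 -0.49  2.37] 0.0
20 -30 0.03 0.012 [ 0.66 -0.12  2.57] 0.0003
20 -30 -0.08 0.012 [0.55 0.08 2.38] 0.0
20 -30 0.03 0.14 [ 0.66 -0.39  2.47] 0.0
30 0 0.03 0.22 [-0.07 -0.82  2.49] 0.0
3
[... 273 characters left out ...]
 -0.39  2.51] 0.0
30 -30 0.03 0.22 [ 0.71 -0.62  2.47] 0.0
30 -30 0.03 0.012 [ 0.73 -0.09  2.57] 0.056
30 -30 -0.08 0.012 [0.57 0.03 2.49] 0.0
30 -30 0.03 0.14 [ 0.71 -0.51  2.57] 0.0032
40 0 0.03 0.22 [-0.17 -0.94  2.57] 0.0197
40 0 0.03 0.012 [-0.09 -0.22  2.57] 0.1628
40 0 -0.08 0.012 [ 0.02 -0.08  2.57] 0.0581
40 0 0.03 0.14 [-0.14 -0.8   2.57] 0.0852
40 30 0.03 0.22 [-0.74 -0.61  2.52] 0.0
40 30 0.03 0.012 [-0.72  0.02  2.57] 0.067
40 30 -0.08 0.012 [-0.45  0.07  2.54] 0.0
40 30 0.03 0.14 [-0.73 -0.45  2.57] 0.0244
40 -30 0.03 0.22 [ 0.77 -0.76  2.57] 0.006
40 -30 0.03 0.012 [ 0.81 -0.    2.57] 0.1122
40 -30 -0.08 0.012 [0.58 0.04 2.57] 0.0177
40 -30 0.03 0.14 [ 0.79 -0.55  2.57] 0.0617
```

```bash
cat >> ik.py <<'E'
J=np.array([[-2.63,2.63],[-.94,2.18],[.31,2.57],[-1.31,4.45],[0,2.66],[-2.55,2.55]])
def wr(q): return Ro.from_euler('z',q[0])*Ro.from_euler('y',q[1]+q[2])
def full(t,d,y,off=0):
    d=np.array(d)/np.linalg.norm(d); y=np.array(y)-np.dot(y,d)*d; y/=np.linalg.norm(y)
    R=Ro.from_matrix(np.c_[np.cross(y,d),y,d]); q,e=solve(t,d)
    M=(wr(q).inv()*R).as_euler('ZYZ'); out=[]
    for k in (0,1):
        a=M.copy() if M[1]>=0 else M*[1,-1,1]+[np.pi,0,np.pi]
        if k: continue
        out=a
    out[0]=(out[0]+1.31)%(2*np.pi)-1.31; out[2]=(out[2]+off+np.pi)%(2*np.pi)-np.pi
    return R,np.r_[q,out.round(2)],e
E
python3 - <<'E'
from ik import *
# check offset of q6 on data
rv=[[-3.1178,-.36962,-.0004],[-3.118146,-.367966,.0021],[-2.9583,-.34057,-.78189]]
for (q,t,d),r in zip(D[1:],rv):
    print("meas",np.round(q,2),"euler",(wr(q).inv()*Ro.from_rotvec(r)).as_euler('ZYZ').round(3))
u=np.array([.972,.234,0]);l=np.array([-.234,.972,0]);F=np.array([.401,.063,0])
for ds in ((.2,-.69,-.69),(.1,-.6,-.79),(.2,-.6,-.78)):
  d=ds[0]*u+ds[1]*l+np.array([0,0,ds[2]]); y0=np.cross([0,0,1],d)
  for y in (y0,-y0):
   for b,z in ((.1,.3),(.075,.25),(.075,.012),(.05,.012),(-.03,.012),(-.1,.14)):
    R,q,e=full(F-b*u-.01*l+[0,0,z],d,y); print(ds,b,z,q,e,(q[3:]<J[3:,0]).any()|(q[3:]>J[3:,1]).any())
E
```

```text
meas [-0.7  -0.09  1.74  0.    1.49  0.63] euler [2.000e-03 1.490e+00 2.203e+00]
meas [-0.48 -0.29  1.96  0.    1.47  0.86] euler [1.000e-03 1.470e+00 2.431e+00]
meas [-0.43 -0.76  2.31  0.34  1.2   0.85] euler [0.336 1.197 2.42 ]
(0.2, -0.69, -0.69) 0.1 0.3 [ 0.91 -0.47  2.3  -0.73  1.66  2.03] 0.0 False
(0.2, -0.69, -0.69) 0.075 0.25 [ 0.87 -0.38  2.34 -0.74  1.54  2.09] 0.0 False
(0.2, -0.69, -0.69) 0.075 0.012 [ 0.87  0.1   2.52 -0.88  1.07  2.58] 0.0 True
(0.2, -0.69, -0.69) 0.05 0.012 [ 0.83  0.13  2.48 -0.9   1.06  2.56] 0.0 True
(0.2, -0.69, -0.69) -0.03 0.012 [ 0.72  0.23  2.35 -0.96  1.04  2.49] 0.0 False
(0.2, -0.69, -0.69) -0.1 0.14 [ 0.65  0.09  2.17 -0.88  1.19  2.18] 0.0 False
(0.2, -0.69, -0.69) 0.1 0.3 [ 0.91 -0.47  2.3  -0.73  1.66 -1.11] 0.0 False
(0.2, -0.69, -0.69) 0.075 0.25 [ 0.87 -0.38  2.34 -0.74  1.54 -1.05] 0.0 False
(0.2, -0.69, -0.69) 0.075 0.012 [ 0.87  0.1   2.52 -0.88  1.07 -0.56] 0.0 False
(0.2, -0.69, -0.69) 0.05 0.012 [ 0.83  0.13  2.48 -0.9   1.06 -0.58] 0.0 False
(0.2, -0.69, -0.69) -0.03 0.012 [ 0.72  0.23  2.35 -0.96  1.04 -0.65] 0.0 False
(0.2,
[... 1236 characters left out ...]

(0.2, -0.6, -0.78) 0.05 0.012 [ 0.74  0.01  2.51 -0.85  0.97  2.37] 0.0 False
(0.2, -0.6, -0.78) -0.03 0.012 [ 0.64  0.13  2.37 -0.89  0.94  2.31] 0.0 False
(0.2, -0.6, -0.78) -0.1 0.14 [ 0.58  0.02  2.18 -0.78  1.11  2.01] 0.0 False
(0.2, -0.6, -0.78) 0.1 0.3 [ 0.82 -0.54  2.29 -0.65  1.59 -1.26] 0.0 False
(0.2, -0.6, -0.78) 0.075 0.25 [ 0.77 -0.46  2.33 -0.67  1.47 -1.22] 0.0 False
(0.2, -0.6, -0.78) 0.075 0.012 [ 0.77 -0.03  2.55 -0.83  0.98 -0.75] 0.0 False
(0.2, -0.6, -0.78) 0.05 0.012 [ 0.74  0.01  2.51 -0.85  0.97 -0.77] 0.0 False
(0.2, -0.6, -0.78) -0.03 0.012 [ 0.64  0.13  2.37 -0.89  0.94 -0.83] 0.0 False
(0.2, -0.6, -0.78) -0.1 0.14 [ 0.58  0.02  2.18 -0.78  1.11 -1.13] 0.0 False
```

```bash
cat > plan.py <<'E'
from ik import *
from h import bot
u=np.array([.972,.234,0]);l=np.array([-.234,.972,0]);F=np.array([.401,.063,0])
d=.2*u-.69*l+np.array([0,0,-.69]); y0=np.cross([0,0,1],d)
def plan(t):
    R,q,e=full(t,d,y0,-np.pi/2); s=bot.read_state()
    print("shift",((t-s["tool_pos"])/.15).round(3),"turn",((R*Ro.from_rotvec(s["tcp_rot"]).inv()).as_rotvec()/np.pi).round(3),"q",q,e)
E
python3 - <<'E'
from plan import *
plan(F-.085*u-.01*l+[0,0,.28])
E
```

```text
shift [-0.421  0.376 -0.197] turn [-0.439  0.19   0.494] q [ 0.89 -0.42  2.31 -0.74  1.6   0.48] 0.0
```

>>> servo_tool([
  [0.1,0.1,0,-0.439,0.19,0.494,0.2],
  [0.1,0.2,0,-0.439,0.19,0.494,0.2],
  [0.1,0.3,0,-0.439,0.19,0.494,0.2],
  [0.1,0.376,0,-0.439,0.19,0.494,0.2],
  [0.1,0.376,0,-0.439,0.19,0.494,0.2],
  [0.1,0.376,0,-0.439,0.19,0.494,0.2],
  [0,0.376,0,-0.439,0.19,0.494,0.2],
  [0,0.376,0,-0.439,0.19,0.494,0.2],
  [0,0.376,0,-0.439,0.19,0.494,0.2],
  [-0.1,0.376,0,-0.439,0.19,0.494,0.2],
  [-0.2,0.376,0,-0.439,0.19,0.494,0.2],
  [-0.3,0.376,0,-0.439,0.19,0.494,0.2],
  [-0.42,0.376,0,-0.439,0.19,0.494,0.2],
  [-0.42,0.376,-0.1,-0.439,0.19,0.494,0.2],
  [-0.42,0.376,-0.2,-0.439,0.19,0.494,0.2],
  [-0.42,0.376,-0.2,-0.439,0.19,0.494,0.2],
  [-0.42,0.376,-0.2,-0.439,0.19,0.494,0.2],
])

```text
time: 5.15
tool_pos: [0.3219, 0.0353, 0.2794]
tcp_rot: [1.207, 2.073, -0.518]
wrist_force: [0.4, -1.0, 0.8]
width: 0.798
grip_force: 0.0
```

```bash
python3 - <<'E'
from plan import *
s=bot.read_state();print(np.round(s["q"],2),s["tool_pos"],s["time"])
plan(F-.075*u-.01*l+[0,0,.13])
plan(F-.075*u-.01*l+[0,0,.012])
E
```

```text
[ 0.88 -0.42  2.31 -0.74  1.6   0.48] [0.32188942 0.03534922 0.27944082] 5.15
shift [ 0.057  0.003 -0.996] turn [ 0.    -0.001  0.001] q [ 0.87 -0.2   2.46 -0.77  1.32  0.73] 0.0
shift [ 0.057  0.003 -1.783] turn [ 0.    -0.001  0.001] q [ 0.87  0.1   2.52 -0.88  1.07  1.01] 0.0
```

>>> servo_tool([
  [0.03,0,-0.33,0,0,0,0.2],
  [0.05,0,-0.66,0,0,0,0.2],
  [0.05,0,-1,0,0,0,0.2],
  [0.05,0,-1,0,0,0,0.2],
])

```text
time: 5.55
tool_pos: [0.3261, 0.032, 0.1255]
tcp_rot: [1.205, 2.076, -0.53]
wrist_force: [-0.9, -0.8, 0.1]
width: 0.797
grip_force: 0.0
```

>>> servo_tool([
  [0,0,-0.2,0,0,0,0.2],
  [0,0,-0.4,0,0,0,0.2],
  [0,0,-0.6,0,0,0,0.2],
  [0,0,-0.7,0,0,0,0.2],
  [0,0,-0.7,0,0,0,0.2],
])

```text
time: 6.05
tool_pos: [0.3302, 0.0359, 0.0253]
tcp_rot: [1.205, 2.073, -0.517]
wrist_force: [0.3, -0.3, 0.4]
width: 0.801
grip_force: 0.0
```

```bash
python3 - <<'E'
from plan import *
from h import *
s=bot.read_state();print(np.round(s["q"],2),s["tool_pos"],s["time"],s["wrist_force"])
im=bot.read_camera("top");i=bot.camera_info("top");print(blue(im,i,.16))
im2=bot.read_camera("scene")
a=cv2.resize(im[200:440,200:440],(400,400),interpolation=cv2.INTER_CUBIC);b=cv2.resize(im2[80:280,240:440],(400,400),interpolation=cv2.INTER_CUBIC)
save("app.png",np.hstack([a,b]))
E
```

```text
[ 0.87  0.06  2.51 -0.86  1.1   0.96] [0.3301615  0.03588166 0.02526757] 6.05 [ 0.33232662 -0.27295658  0.42264893]
((0.4247593283653259, 0.0689353495836258), (0.04873044043779373, 0.07863258570432663), 14.617297172546387)
```

View pics/app.png

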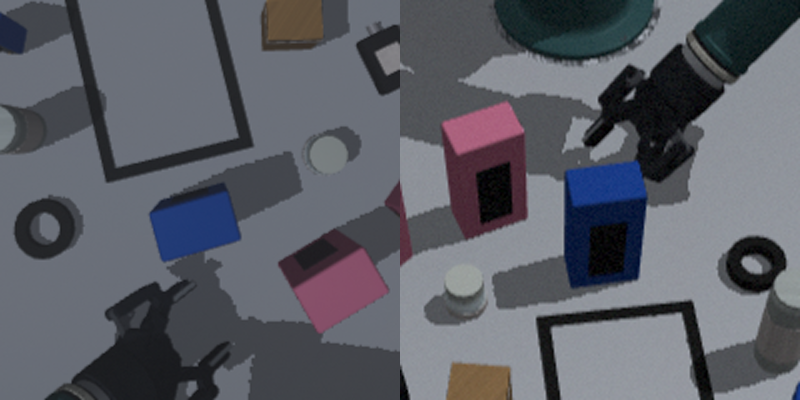

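```bash
python3 - <<'E'
from plan import *
from h import *
i=bot.camera_info("top")
def f(cr,cc,z):
    p=ray(i,200+cr/1.667,200+cc/1.667,z)-F; return (p@u*1000).round(),(p@l*1000).round()
print("tip",f(283,195,.03),f(288,195,.03),"knuckle",[f(284,155,z) for z in (.06,.08,.1)],f(310,108,.1))
s=bot.read_state();t=s["tool_pos"]-F;print("tcp u,l",t@u,t@l)
E
```

```text
tip (np.float64(-50.0), np.float64(22.0)) (np.float64(-55.0), np.float64(23.0)) knuckle [(np.float64(-35.0), np.float64(62.0)), (np.float64(-32.0), np.float64(60.0)), (np.float64(-28.0), np.float64(57.0))] (np.float64(-41.0), np.float64(111.0))
tcp u,l -0.07456092671739913 -0.009181682080311084
```

```bash
sed -i 's/^d=.*; y0/d=.3*u-.82*l+np.array([0,0,-.49]); y0/' plan.py; python3 - <<'E'
from plan import *
plan(F-.075*u-.025*l+[0,0,.07])
plan(F-.075*u-.025*l+[0,0,.014])
plan(F-.045*u-.025*l+[0,0,.014])
plan(F+.045*u-.025*l+[0,0,.014])
plan(F+.1*u-.025*l+[0,0,.14])
E
```

```text
shift [ 0.022 -0.103  0.292] turn [-0.069 -0.043  0.022] q [ 1.01  0.14  2.53 -0.97  1.29  1.13] 0.0
shift [ 0.022 -0.103 -0.081] turn [-0.069 -0.043  0.022] q [ 1.01  0.32  2.52 -1.02  1.2   1.28] 0.0
shift [ 0.216 -0.056 -0.081] turn [-0.069 -0.043  0.022] q [ 0.95  0.34  2.48 -1.07  1.2   1.25] 0.0
shift [ 0.8    0.084 -0.081] turn [-0.069 -0.043  0.022] q [ 0.81  0.41  2.34 -1.17  1.18  1.16] 0.0
shift [1.156 0.17  0.759] turn [-0.069 -0.043  0.022] q [ 0.75  0.19  2.24 -1.11  1.29  0.84] 0.0
```

>>> servo_tool([
  [0,0,0.2,-0.02,-0.015,0.007,0.2],
  [0.02,-0.05,0.29,-0.05,-0.03,0.015,0.2],
  [0.02,-0.1,0.29,-0.069,-0.043,0.022,0.2],
  [0.02,-0.1,0.1,-0.069,-0.043,0.022,0.2],
  [0.02,-0.1,-0.06,-0.069,-0.043,0.022,0.2],
  [0.02,-0.1,-0.06,-0.069,-0.043,0.022,0.2],
])

```text
time: 6.75
tool_pos: [0.3321, 0.021, 0.015]
tcp_rot: [1.009, 1.886, -0.595]
wrist_force: [0.8, 0.4, 0.5]
width: 0.802
grip_force: 0.0
```

```bash
cat >> h.py <<'E'
def duo(n):
    im=bot.read_camera("top"); im2=bot.read_camera("scene")
    a=cv2.resize(im[290:450,240:400],(400,400),interpolation=cv2.INTER_CUBIC);b=cv2.resize(im2[90:250,260:420],(400,400),interpolation=cv2.INTER_CUBIC)
    save(n,(255*(np.hstack([a,b])/255.)**.6).astype(np.uint8))
E
python3 - <<'E'
from plan import *
from h import *
s=bot.read_state();print(np.round(s["q"],2),s["tool_pos"],s["time"],s["wrist_force"]);t=s["tool_pos"]-F;print("tcp u,l",t@u,t@l)
duo("app2.png")
i=bot.camera_info("top"); R=np.array(i["R"]);f=240/np.tan(np.radians(i["vertical_fov"])/2)
def pix(X):
    c=R@X+i["t"]; return np.round([(c[0]/c[2]*f+i["cx"]-240)*2.5,(c[1]/c[2]*f+i["cy"]-290)*2.5])
T=Ro.from_rotvec(s["tcp_rot"]).as_matrix();t=s["tool_pos"]
print("tcp",pix(t),"pad tips +y,-y",pix(t+T@[0,.034,-.008]),pix(t+T@[0,-.034,-.008]),"back",pix(t+T@[0,.042,-.008]),"root",pix(t+T@[0,.0485,-.055]))
print("meter base",[pix(F+x*u+y*l).tolist() for x,y in ((0,.04),(0,-.04),(.05,-.04))])
E
```

```text
[ 1.02  0.32  2.52 -1.01  1.21  1.27] [0.33208625 0.02098475 0.01502671] 6.75 [0.7634138  0.3635619  0.49639493]
tcp u,l -0.07681573322149071 -0.024713002809074826
tcp [261. 215.] pad tips +y,-y [228. 184.] [279. 259.] back [222. 175.] root [171. 205.]
meter base [[155.0, 135.0], [253.0, 109.0], [237.0, 47.0]]
```

View pics/app2.png

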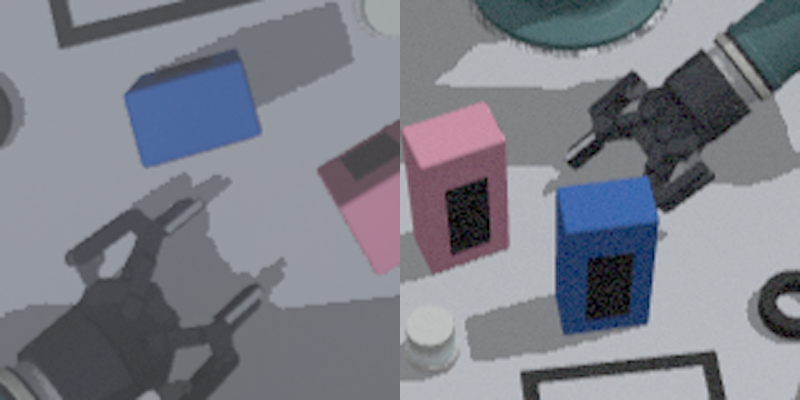

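```bash
python3 - <<'E'
from plan import *
for ds in ((.38,-.6,-.7),(.35,-.66,-.66),(.4,-.66,-.64),(.4,-.7,-.6),(.45,-.7,-.55)):
  d=ds[0]*u+ds[1]*l+np.array([0,0,ds[2]]); x=u-np.dot(u,d)*d
  for sg in (1,-1):
    y=np.cross(d,x)*sg
    for b,lt,z in ((.03,0,.2),(.025,0,.014),(.012,0,.014),(-.065,0,.014),(-.05,0,.14),(-.12,0,.14)):
      R,q,e=full(F-b*u+lt*l+[0,0,z],d,y,-np.pi/2)
      if sg==1 or b==.025: print(ds,sg,b,z,q,e)
E
```

```text
(0.38, -0.6, -0.7) 1 0.03 0.2 [ 0.85 -0.41  2.45 -0.84  1.28  2.37] 0.0
(0.38, -0.6, -0.7) 1 0.025 0.014 [ 0.84  0.03  2.57 -1.07  0.94  2.87] 0.0018
(0.38, -0.6, -0.7) 1 0.012 0.014 [ 0.81  0.05  2.55 -1.09  0.93  2.86] 0.0
(0.38, -0.6, -0.7) 1 -0.065 0.014 [ 0.7   0.15  2.43 -1.15  0.89  2.81] 0.0
(0.38, -0.6, -0.7) 1 -0.05 0.14 [ 0.72 -0.15  2.39 -0.94  1.07  2.46] 0.0
(0.38, -0.6, -0.7) 1 -0.12 0.14 [ 0.65 -0.02  2.28 -0.98  1.01  2.44] 0.0
(0.38, -0.6, -0.7) -1 0.025 0.014 [ 0.84  0.03  2.57 -1.07  0.94 -0.27] 0.0018
(0.35, -0.66, -0.66) 1 0.03 0.2 [ 0.88 -0.32  2.43 -0.87  1.33  2.42] 0.0
(0.35, -0.66, -0.66) 1 0.025 0.014 [ 0.88  0.11  2.53 -1.05  1.02  2.89] 0.0
(0.35, -0.66, -0.66) 1 0.012 0.014 [ 0.85  0.13  2.51 -1.08  1.01  2.88] 0.0
(0.35, -0.66, -0.66) 1 -0.065 0.014 [ 0.74  0.22  2.39 -1.14  0.97  2.82] 0.0
(0.35, -0.66, -0.66) 1 -0.05 0.14 [ 0.76 -0.07  2.36 -0.97  1.14  2.51] 0.0
(0.35, -0.66, -0.66) 1 -0.12 0.14 [ 0.68  0.05  2.25 -1.01  1.09  2.48] 0.0
(0.35, -0.66, -0.66) -1 0.025 0.014 [ 0.88  0.11  2.53 -1.05  1.02 -0.25] 0.0
(0.4, -0.66, -0.64) 1 0.03 0.2 [ 0.9
[... 836 characters left out ...]
 -1.05  1.17  2.59] 0.0
(0.4, -0.7, -0.6) 1 -0.12 0.14 [ 0.73  0.07  2.28 -1.1   1.12  2.56] 0.0
(0.4, -0.7, -0.6) -1 0.025 0.014 [ 0.94  0.18  2.54 -1.12  1.06 -0.15] 0.0
(0.45, -0.7, -0.55) 1 0.03 0.2 [ 1.   -0.29  2.5  -0.99  1.37  2.55] 0.0
(0.45, -0.7, -0.55) 1 0.025 0.014 [ 0.99  0.22  2.56 -1.18  1.09  3.08] 0.0
(0.45, -0.7, -0.55) 1 0.012 0.014 [ 0.96  0.23  2.54 -1.2   1.08  3.06] 0.0
(0.45, -0.7, -0.55) 1 -0.065 0.014 [ 0.82  0.3   2.43 -1.3   1.05  3.  ] 0.0
(0.45, -0.7, -0.55) 1 -0.05 0.14 [ 0.85 -0.03  2.43 -1.12  1.18  2.66] 0.0
(0.45, -0.7, -0.55) 1 -0.12 0.14 [ 0.75  0.08  2.32 -1.19  1.12  2.63] 0.0
(0.45, -0.7, -0.55) -1 0.025 0.014 [ 0.99  0.22  2.56 -1.18  1.09 -0.06] 0.0
```

Measured in the picture, the open finger's root leads its tip by about 12 mm, so this pose would push with the knuckle. I'll switch to shut fingers with more forward tilt, so that only the tip leads.

>>> servo_tool([
  [0,0,0.33,0,0,0,0.6],
  [0,0,0.66,0,0,0,1],
  [0,0,1,0,0,0,1],
  [0,0,1,0,0,0,1],
])

```text
time: 7.25
tool_pos: [0.3341, 0.0234, 0.1722]
tcp_rot: [1.021, 1.882, -0.575]
wrist_force: [0.4, 0.8, -0.9]
width: 0.119
grip_force: 0.0
```

```bash
sed -i 's/^d=.*/d=.4*u-.66*l+np.array([0,0,-.64]); y0=-np.cross(d,u-np.dot(u,d)*d)/' plan.py; python3 - <<'E'
from plan import *
plan(F-.04*u+[0,0,.25]); plan(F-.03*u+[0,0,.2]); plan(F-.025*u+[0,0,.1])
E
```

```text
shift [0.187 0.202 0.518] turn [-0.167  0.281  0.275] q [ 0.94 -0.44  2.42 -0.88  1.43 -0.79] 0.0
shift [0.252 0.217 0.185] turn [-0.167  0.281  0.275] q [ 0.92 -0.35  2.46 -0.9   1.33 -0.7 ] 0.0
shift [ 0.284  0.225 -0.482] turn [-0.167  0.281  0.275] q [ 0.91 -0.13  2.53 -0.99  1.15 -0.45] 0.0
```

>>> servo_tool([
  [0,0,0.25,0,0,0,1],
  [0,0.05,0.52,-0.02,0.03,0.03,1],
  [0.05,0.1,0.52,-0.167,0.281,0.275,1],
  [0.1,0.15,0.52,-0.167,0.281,0.275,1],
  [0.15,0.2,0.52,-0.167,0.281,0.275,1],
  [0.187,0.2,0.52,-0.167,0.281,0.275,1],
  [0.187,0.2,0.52,-0.167,0.281,0.275,1],
  [0.187,0.2,0.52,-0.167,0.281,0.275,1],
  [0.187,0.2,0.52,-0.167,0.281,0.275,1],
  [0.187,0.2,0.52,-0.167,0.281,0.275,1],
  [0.187,0.2,0.52,-0.167,0.281,0.275,1],
  [0.187,0.2,0.52,-0.167,0.281,0.275,1],
  [0.187,0.2,0.52,-0.167,0.281,0.275,1],
])

```text
time: 8.55
tool_pos: [0.3593, 0.0499, 0.2432]
tcp_rot: [-0.523, 2.426, -0.993]
wrist_force: [0.1, -0.6, -0.3]
width: 0.005
grip_force: 0.0
```

```bash
python3 - <<'E'
from plan import *
plan(F-.028*u+[0,0,.12]); plan(F-.025*u+[0,0,.014])
E
```

```text
shift [ 0.097  0.044 -0.821] turn [ 0.004  0.    -0.003] q [ 0.91 -0.18  2.53 -0.97  1.18 -0.5 ] 0.0
shift [ 0.116  0.048 -1.528] turn [ 0.004  0.    -0.003] q [ 0.91  0.12  2.56 -1.12  1.02 -0.18] 0.0
```

>>> servo_tool([
  [0.05,0.02,-0.3,0,0,0,1],
  [0.1,0.045,-0.6,0,0,0,1],
  [0.1,0.045,-0.82,0,0,0,1],
  [0.1,0.045,-0.82,0,0,0,1],
])

```text
time: 8.95
tool_pos: [0.3718, 0.0539, 0.1161]
tcp_rot: [-0.532, 2.43, -1.004]
wrist_force: [-0.8, -0.5, -0.0]
width: -0.002
grip_force: 0.0
```

>>> servo_tool([
  [0.01,0,-0.2,0,0,0,1],
  [0.02,0,-0.4,0,0,0,1],
  [0.02,0,-0.6,0,0,0,1],
  [0.02,0,-0.7,0,0,0,1],
  [0.02,0,-0.7,0,0,0,1],
])

```text
time: 9.45
tool_pos: [0.3776, 0.0568, 0.0151]
tcp_rot: [-0.528, 2.425, -0.997]
wrist_force: [0.2, 0.0, -0.0]
width: 0.003
grip_force: 0.0
```

```bash
python3 - <<'E'
from plan import *
from h import *
s=bot.read_state();print(np.round(s["q"],2),s["tool_pos"],s["time"],s["wrist_force"]);t=s["tool_pos"]-F;print("tcp u,l",t@u,t@l)
im=bot.read_camera("top");print(blue(im,bot.camera_info("top"),.16))
duo("app3.png")
E
```

```text
[ 0.91  0.13  2.56 -1.12  1.02 -0.19] [0.37762176 0.05678308 0.01509331] 9.45 [ 0.15216229  0.04873016 -0.01342532]
tcp u,l -0.024178405328238513 -0.0005723409183806769
((0.4249509871006012, 0.06898534297943115), (0.048334259539842606, 0.07863258570432663), 14.617297172546387)
```

View pics/app3.png

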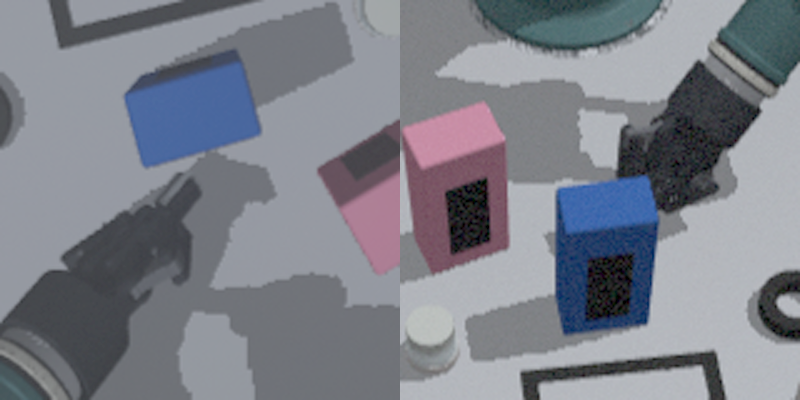

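```bash
python3 - <<'E'
from plan import *
from h import *
s=bot.read_state();T=Ro.from_rotvec(s["tcp_rot"]).as_matrix();t=s["tool_pos"];out=[]
for cam in ("top","scene"):
    im=bot.read_camera(cam);i=bot.camera_info(cam);R=np.array(i["R"]);f=240/np.tan(np.radians(i["vertical_fov"])/2)
    def pix(X):
        c=R@X+i["t"];return np.array([c[0]/c[2]*f+i["cx"],c[1]/c[2]*f+i["cy"]])
    c0=(pix(t)-32).astype(int); a=im[c0[1]:c0[1]+64,c0[0]:c0[0]+64]
    a=(255*(cv2.resize(a,(400,400),interpolation=cv2.INTER_CUBIC)/255.)**.5).astype(np.uint8)
    for k,col in ((0,(255,0,0)),(.02,(255,255,0)),(.04,(0,255,0)),(.073,(0,255,255))):
        p=((pix(t-k*T[:,2])-c0)*6.25).astype(int);cv2.circle(a,p.tolist(),4,col,-1);print(cam,k,p)
    out.append(a)
save("tip.png",np.hstack(out))
E
```

```text
top 0 [202 203]
top 0.02 [166 247]
top 0.04 [129 293]
top 0.073 [ 65 371]
scene 0 [206 201]
scene 0.02 [238 160]
scene 0.04 [271 118]
scene 0.073 [326  49]
```

View pics/tip.png

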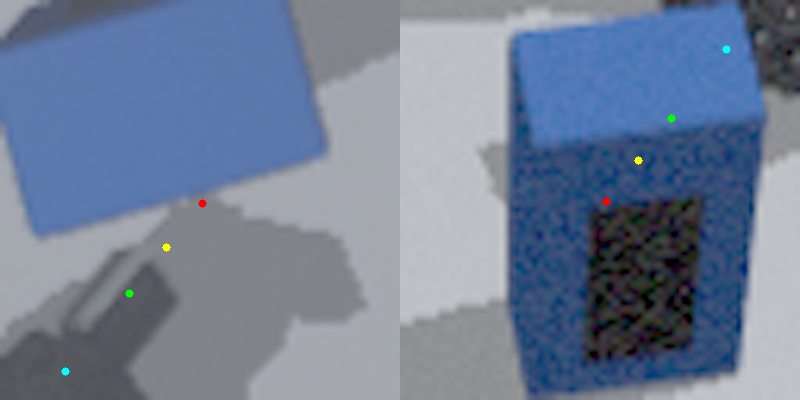

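The red dot is the reported TCP. The visible tip ends about 26 mm behind it along the tool, so I'll use the seen tip: 17 mm to the right, 13 mm lower and closer.

>>> servo_tool([
  [0.03,-0.05,-0.03,0,0,0,1],
  [0.08,-0.1,-0.05,0,0,0,1],
  [0.08,-0.1,-0.085,0,0,0,1],
  [0.08,-0.1,-0.085,0,0,0,1],
])

```text
time: 10.1
tool_pos: [0.3892, 0.0412, 0.002]
tcp_rot: [-0.526, 2.427, -0.995]
wrist_force: [0.2, -0.7, 0.3]
width: -0.003
grip_force: 0.0
```

```bash
cat > st.py <<'E'
from plan import *
from h import *
import sys
s=bot.read_state();print(s["time"],s["tool_pos"].round(4) if hasattr(s["tool_pos"],"round") else s["tool_pos"],np.round(s["wrist_force"],1));t=s["tool_pos"]-F;print("tcp u,l",t@u,t@l)
im=bot.read_camera("top");i=bot.camera_info("top")
b=blue(im,i,.16);c,sz,an=b
if sz[0]>sz[1]: sz=sz[::-1]; an-=90
an=(an+45)%90-45; yaw=np.radians(an); o=np.array([.6022,.1164]);ya=np.radians(12.5)
h=np.array(c)+.025*np.array([np.cos(yaw),np.sin(yaw)])-o
print("meter",np.round(c,4),np.round(sz,3),"yaw rel",an-12.5,"heel in outline",(h@[np.cos(ya),np.sin(ya)]).round(4),(h@[-np.sin(ya),np.cos(ya)]).round(4))
R=np.array(i["R"]);f=240/np.tan(np.radians(i["vertical_fov"])/2)
def duo2(n):
    a=cv2.resize(im[270:410,250:390],(400,400),interpolation=cv2.INTER_CUBIC)
    im2=bot.read_camera("scene");b=cv2.resize(im2[100:300,250:450],(400,400),interpolation=cv2.INTER_CUBIC)
    save(n,(255*(np.hstack([a,b])/255.)**.5).astype(np.uint8))
if len(sys.argv)>1: duo2(sys.argv[1])
E
python3 st.py
```

```text
10.1 [0.3892 0.0412 0.002 ] [ 0.2 -0.7  0.3]
tcp u,l -0.016529096602751515 -0.018420990206696474
meter [0.4247 0.0689] [0.049 0.079] yaw rel 2.1172971725463867 heel in outline -0.1585 -0.007
```

>>> servo_tool([
  [0.02,0.005,-0.025,0,0,0,1],
  [0.04,0.01,-0.025,0,0,0,1],
  [0.06,0.015,-0.025,0,0,0,1],
  [0.08,0.02,-0.025,0,0,0,1],
  [0.1,0.024,-0.025,0,0,0,1],
  [0.12,0.029,-0.025,0,0,0,1],
  [0.14,0.034,-0.025,0,0,0,1],
  [0.16,0.038,-0.025,0,0,0,1],
])

```text
time: 10.95
tool_pos: [0.4131, 0.0469, -0.0014]
tcp_rot: [-0.526, 2.426, -0.996]
wrist_force: [-3.5, -1.3, 2.1]
width: -0.001
grip_force: 1.9
```

```bash
python3 st.py push1.png
```

```text
10.95 [ 0.4131  0.0469 -0.0014] [-3.5 -1.3  2.1]
tcp u,l 0.008031210400311593 -0.01851340077617464
meter [0.4309 0.0694] [0.049 0.079] yaw rel 1.4447412490844727 heel in outline -0.1525 -0.0082
```

View pics/push1.png

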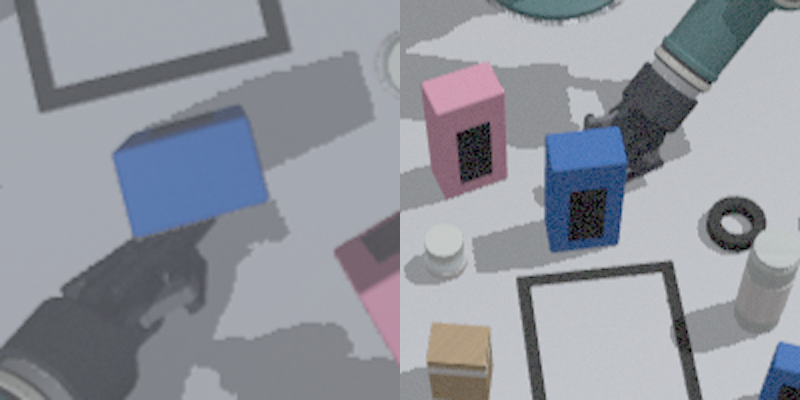

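>>> servo_tool([
  [0.02,0.005,0,0,0,0,1],
  [0.04,0.01,0,0,0,0,1],
  [0.06,0.015,0,0,0,0,1],
  [0.08,0.02,0,0,0,0,1],
  [0.1,0.024,0,0,0,0,1],
  [0.12,0.029,0,0,0,0,1],
])

```text
time: 11.65
tool_pos: [0.4318, 0.0521, -0.0015]
tcp_rot: [-0.527, 2.426, -0.994]
wrist_force: [-3.1, -1.2, 0.4]
width: 0.003
grip_force: 1.4
```

```bash
python3 st.py
```

```text
11.65 [ 0.4318  0.0521 -0.0015] [-3.1 -1.2  0.4]
tcp u,l 0.0273550265705061 -0.01780404592574112
meter [0.4494 0.0728] [0.049 0.079] yaw rel -2.438727378845215 heel in outline -0.1336 -0.0106
```

>>> servo_tool([
  [-0.052,-0.013,0,0,0,0,1],
  [-0.035,-0.084,0,0,0,0,1],
  [-0.01,-0.078,0,0,0,0,1],
  [0.017,-0.071,0,0,0,0,1],
  [0.045,-0.064,0,0,0,0,1],
  [0.072,-0.058,0,0,0,0,1],
  [0.099,-0.051,0,0,0,0,1],
  [0.126,-0.045,0,0,0,0,1],
])

```text
time: 12.5
tool_pos: [0.4506, 0.045, -0.0015]
tcp_rot: [-0.527, 2.426, -0.995]
wrist_force: [-3.7, -1.3, 1.2]
width: -0.001
grip_force: 1.7
```

```bash
python3 st.py
```

```text
12.5 [ 0.4506  0.045  -0.0015] [-3.7 -1.3  1.2]
tcp u,l 0.043955963433399005 -0.02907725673883717
meter [0.4657 0.0783] [0.049 0.079] yaw rel 0.7905740737915039 heel in outline -0.1165 -0.0073
```

>>> servo_tool([
  [-0.039,-0.009,0,0,0,0,1],
  [-0.048,0.027,0,0,0,0,1],
  [-0.03,0.032,0,0,0,0,1],
  [-0.009,0.036,0,0,0,0,1],
  [0.02,0.043,0,0,0,0,1],
  [0.05,0.05,0,0,0,0,1],
  [0.08,0.057,0,0,0,0,1],
  [0.11,0.065,0,0,0,0,1],
  [0.14,0.072,0,0,0,0,1],
  [0.17,0.08,0,0,0,0,1],
  [0.2,0.087,0,0,0,0,1],
  [0.2,0.087,0,0,0,0,1],
])

```text
time: 13.75
tool_pos: [0.4815, 0.0591, -0.0014]
tcp_rot: [-0.527, 2.425, -0.992]
wrist_force: [0.4, -1.0, -0.3]
width: -0.003
grip_force: 0.1
```

```bash
python3 st.py
```

```text
13.75 [ 0.4815  0.0591 -0.0014] [ 0.4 -1.  -0.3]
tcp u,l 0.07736318001223078 -0.022645604591466872
meter [0.4983 0.0861] [0.049 0.079] yaw rel 0.34853649139404297 heel in outline -0.083 -0.007
```

>>> servo_tool([
  [-0.1,-0.023,0,0,0,0,1],
  [-0.1,-0.023,0.3,0,0,0,1],
  [-0.1,-0.023,0.6,0,0,0,1],
  [-0.1,-0.023,0.82,0,0,0,1],
  [-0.1,-0.023,0.82,0,0,0,1],
])

```text
time: 14.3
tool_pos: [0.4675, 0.0571, 0.1262]
tcp_rot: [-0.521, 2.42, -0.986]
wrist_force: [0.0, 1.3, -0.3]
width: 0.0
grip_force: 0.0
```

```bash
python3 st.py high.png
```

```text
14.3 [0.4675 0.0571 0.1262] [ 0.   1.3 -0.3]
tcp u,l 0.06320200404496044 -0.021327786820080977
meter [0.4985 0.0861] [0.049 0.079] yaw rel 0.2706470489501953 heel in outline -0.0827 -0.007
```

View pics/high.png

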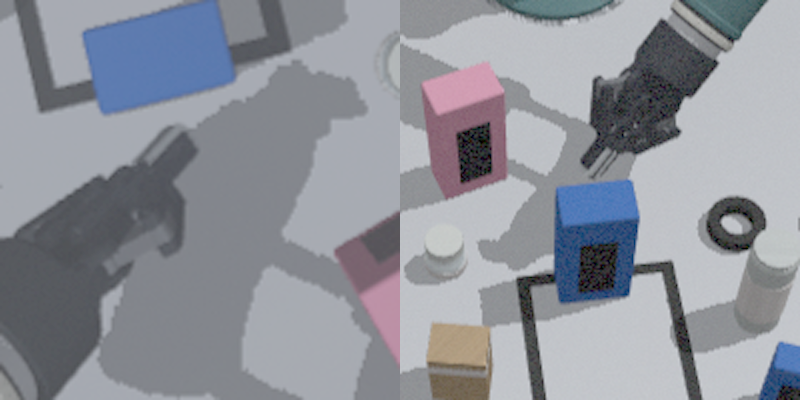

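>>> servo_tool([
  [0.05,0.011,0,0,0,0,1],
  [0.1,0.023,0,0,0,0,1],
  [0.15,0.034,0,0,0,0,1],
  [0.2,0.046,0,0,0,0,1],
  [0.25,0.057,0,0,0,0,1],
  [0.3,0.069,0,0,0,0,1],
])

```text
time: 15.0
tool_pos: [0.5111, 0.0652, 0.1212]
tcp_rot: [-0.527, 2.426, -0.994]
wrist_force: [1.0, -0.1, -0.2]
width: 0.001
grip_force: 0.2
```

```bash
python3 st.py
```

```text
15.0 [0.5111 0.0652 0.1212] [ 1.  -0.1 -0.2]
tcp u,l 0.10757447001588505 -0.02364389204989433
meter [0.5261 0.0927] [0.059 0.079] yaw rel 0.4018373489379883 heel in outline -0.0545 -0.0065
```

>>> servo_tool([
  [0.05,0.011,0,0,0,0,1],
  [0.1,0.023,0,0,0,0,1],
  [0.15,0.034,0,0,0,0,1],
  [0.2,0.046,0,0,0,0,1],
  [0.2,0.046,0,0,0,0,1],
  [0.2,0.046,0,0,0,0,1],
])

```text
time: 15.65
tool_pos: [0.5405, 0.072, 0.1215]
tcp_rot: [-0.526, 2.426, -0.994]
wrist_force: [1.0, 0.3, -0.3]
width: 0.002
grip_force: 0.0
```

```bash
python3 st.py
```

```text
15.65 [0.5405 0.072  0.1215] [ 1.   0.3 -0.3]
tcp u,l 0.13766446271297622 -0.023911524978882343
meter [0.6276 0.2851] [0.029 0.051] yaw rel -23.194679260253906 heel in outline 0.0843 0.1494
```

>>> servo_tool([
  [-0.3,-0.07,0.1,0,0,0,1],
  [-0.6,-0.14,0.3,0,0,0,1],
  [-0.7,0.0,0.7,0,0,0,1],
  [-0.7,0.0,0.9,0,0,0,1],
  [-0.7,0.0,0.9,0,0,0,1],
])

```text
time: 16.2
tool_pos: [0.4376, 0.0749, 0.2637]
tcp_rot: [-0.521, 2.418, -0.984]
wrist_force: [0.2, -0.2, 0.3]
width: -0.001
grip_force: 0.0
```

```bash
python3 - <<'E'
from h import *
im=bot.read_camera("top");im2=bot.read_camera("scene")
a=cv2.resize(im[150:350,200:400],(400,400),interpolation=cv2.INTER_CUBIC);b=cv2.resize(im2[160:360,250:450],(400,400),interpolation=cv2.INTER_CUBIC)
save("end.png",np.hstack([a,b]))
for n in ("heel_left","heel_right","top_left","top_right"):
    for c in ("top","scene"):
        for r in bot.mark_of(n,c)[:1]:
            p=ray(bot.camera_info(c),*(np.array(r["at"])*[480,640]),0)[:2]-[.6022,.1164];k=np.radians(12.5)
            print(n,c,round(r["score"],2),(p@[np.cos(k),np.sin(k)]).round(3),(p@[-np.sin(k),np.cos(k)]).round(3))
E
```

```text
heel_left top 0.97 -0.194 -0.259
heel_left scene 0.75 -0.266 -0.084
heel_right top 0.87 -0.234 -0.159
heel_right scene 0.94 -0.235 -0.165
top_left top 0.97 -0.206 -0.307
top_left scene 0.96 -0.305 -0.285
top_right top 0.7 -0.286 -0.373
top_right scene 0.79 -0.366 -0.16
```

View pics/end.png

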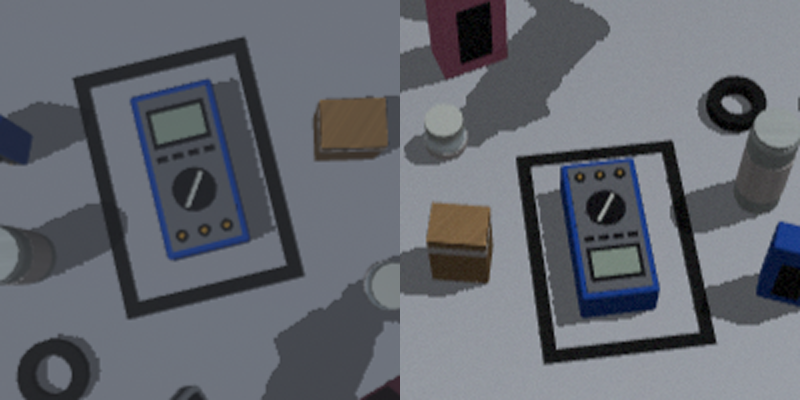

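The meter lies flat, screen up and wholly inside the tape, the tool is clear, and the bystanders haven't moved. I'm handing it in.

```bash
python3 -c "
from workcell import bot
print(bot.finish_job())"
```

```text
the job is handed in; nothing more can be done
None
```

The meter was slid upright to the near end, toppled backwards, and in the last pictures lies screen up inside the tape with the bystanders undisturbed; the job is handed in at about 16 s of the 48 s, and no verdict was returned.

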